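Dial the code into the sample lockbox

ROBOT

A 6-joint arm with a two-finger parallel gripper is mounted at the origin on the work surface. World frame = base frame: x ahead of the robot, y to its left, z up, the work surface at z = 0. Lengths are in m, angles in rad, forces in N, time in s.
With the tool pointing down it reaches from about 0.275 to 0.725 m from the base axis. Payload 5.6 kg.
Tool frame: the origin (TCP) lies at the very end of the fingers, on their centre line; the grasp point (between the pads) lies 19 mm behind it; z points along the fingers, y is the line along which they close (so a half turn about z gives the same grasp; the last joint's range is limited). The gripper opens to 85 mm and grips with 20 to 120 N. Pads are 22 mm wide; open, the fingers measure 114 mm over their backs; the gripper's body (76 mm by 85 mm) begins 54 mm behind the grasp point. The pads swing forward as they close: fully open they stand 13 mm farther back than shut.
Start: joints at [1.567, 0.255, 0.108, 0, -1.424, -0.285], TCP at [0.157, 0.527, 0.193] pointing down, gripper open.
Joint ranges: [-2.95, 2.95], [-1.21, 1.97], [-1.09, 1.5], [-2.87, 1.71], [-2.94, -0.07], [-3.05, 3.05]. Speed limits (rad/s): [2.57, 2.57, 3.14, 3.14, 3.14, 3.14].

INTERFACE

Orientations are given as a unit quaternion [x, y, z, w].
In Python, from rig import monitor, get_image, camera_info, job, nets gives the robot as it stands.
- The arm moves only by the tool arm_command, never from a script. Its argument "series" is a list that holds one entry, the list of rows, each a list of 4 numbers: the shift along the tool's x, y, z in cm, then the turn about the tool's z in degrees. In form: [[[x, y, z, roll], ...]]. A call has 1 to 12 rows; each row shifts and turns the commanded pose from where the row before left it, along the tool's axes as they then stand; what a row does not reach is not made up. A row lasts 1/12 s, in which the tool goes at most 41.7 mm and 7.16 degrees, less where a joint would pass 70% of its speed; a pose out of reach is approached as far as the arm can. A call is refused whole if a number of a shift passes 4.17 or a number of a turn 7.16, either way. A call with a gripper value outside its range is refused whole. "claw" is the opening, from -1 (shut) to 1 (fully open), set as the call begins (left out, the last holds). The fingers move at their own pace and stop on an object; "newtons" is the grip in N (left out, the last holds). Time passes only in rows, so rows that do not move let the fingers close. It gives the time, the measured TCP pose, the force and the opening at its end, in the units of the state.
- monitor.state(): the state, without advancing time (a new reading comes with each control period).
- get_image(name): name is "scene" or "top" or "wrist"; returns the picture (480x640x3 uint8, red, green, blue); there is no depth.
- camera_info(name): a dict with "K" (3x3 intrinsics, pixels), "world_from_camera" (4x4, takes a point from camera to world coordinates). Camera axes: x right, y up, looking along -z (the intrinsics and any distortion apply to the point x, -y, -z); pixel columns grow to the right and rows downward; lengths in m; the calibration is good to about 2 mm. A picture is of the moment at which its call begins: read the wrist's pose just before it. camera_info takes no time and is no camera call; for the wrist camera it gives the pose at the moment of the call.
- job.hand_in(): hands the job in, once; it reports no verdict.
Trained networks look in the newest picture that a camera, given by its name, has taken for a name from the list of things; names that differ only in an ending like _2 or _b are one class to them, and where a whole thing is asked for, a point or a joint stands for the part that bears it (a point fixed in the world has none). Each returns a list of dicts, best first, with "confidence" (0 to 1); they miss things now and then, are a little off and sometimes report something else, mostly with a low value. They report only what shows in the picture. A call takes as long as a camera call.
- nets.spot_in(name, camera): "location" ([x, y, z] in m, in world coordinates, good to about 4 mm: the middle of the surface that is visible of it).
The state is a dict: "t": time; "joints": joint angles; "dq": joint speeds; "joint_torque": joint torques, N m; "tool_pos": TCP position; "eef_rot": TCP orientation; "ft_force": force on the tool from outside, world axes, zero at the start; "ft_torque": the same for the moment, N m; "finger_gap": finger opening in m.
Only numpy, scipy, OpenCV 4.12 (cv2) and the standard library are available. Lean on these libraries where they do the work, as an engineer would, in place of code of your own. Each camera call takes 0.05 s, during which the arm holds its last target. There are 200 camera calls.

TASK

Dial the code 4-3-2 into the lockbox on the bench, read from the robot's left to its right (the left wheel is the one by the keyhole plate), so that each wheel has its number of dots squarely on top, facing straight up. The middle wheel already shows its 3: roll only the two outer wheels and do not turn the middle one off its number, and leave the things around the box where they stand.

Things in the scene. Friction and masses are not known exactly. Their poses are not given: they have to be found in the camera images.
- lockbox: fixed grey steel box, 180 deep (x) x 360 wide (y) x 100 high, flat lid; origin at the centre of its underside; its x points away from the robot, y to the robot's left. Three white thumbwheels stand half out of the lid in a row along y, 90 apart, 50 free between neighbours' faces, on one level axle line 6 above the lid. Round steel keyhole plate on the lid's left (+y) end
- wheel_left (a joint): angle of the left thumbwheel (robot's left, +y, by the keyhole plate), rad; rolling its top away from the robot (to +x) raises it. Number n (n black dots as on a die, 1 to 5) faces straight up at (n-1) x 0.785: 4 at 2.356. The other three of the eight fields are blank. Stops at -0.1 and 3.24; otherwise stays where left (about 3.2 N at the rim, no clicks)
- wheel_middle (a joint): angle of the middle thumbwheel, rad, same meaning, stops and friction as the left one; reads 3 at 1.571, where it starts (within 0.05)
- wheel_right (a joint): angle of the right thumbwheel (robot's right, -y), rad, same meaning, stops and friction as the left one; reads 2 at 0.785
- wheel_left_axle (a point): centre of the left wheel, on its axle, fixed to the lockbox, 106 above the bench; axes as the lockbox's. Wheel 40 wide along y, 92 in diameter, with eight grip ribs across the rim, 5 wide and 4 high, one midway between each two fields (fields 45 degrees apart); can be pinched on its flat side faces or pushed by a rib
- wheel_middle_axle (a point): centre of the middle wheel, on its axle, fixed to the lockbox, 106 above the bench; axes as the lockbox's. Wheel 40 wide along y, 92 in diameter, with eight grip ribs across the rim, 5 wide and 4 high, one midway between each two fields (fields 45 degrees apart); can be pinched on its flat side faces or pushed by a rib
- wheel_right_axle (a point): centre of the right wheel, on its axle, fixed to the lockbox, 106 above the bench; axes as the lockbox's. Wheel 40 wide along y, 92 in diameter, with eight grip ribs across the rim, 5 wide and 4 high, one midway between each two fields (fields 45 degrees apart); can be pinched on its flat side faces or pushed by a rib
- pipette_stand: loose bystander: white pipette stand, round foot 116 across, 257 high with four pipettes round a column; origin under its centre
- tube_rack: loose bystander: grey block rack 75 x 130, 50 high, with eight capped tubes standing up to 105; origin under its centre
- carton: loose bystander: cardboard carton 80 x 160 x 75 high; origin under its centre

How it is judged:
By the outcome, as a careful person would: the job done as asked, in the order asked, and still so for the second after the job is handed in, with the robot touching nothing.
It also fails if it takes over 67 s, if anything falls off the work surface, if the arm or the gripper's body presses on something with over 40 N, if the wrist force passes 120 N, or if a joint passes its speed limit or range.

## Working session

There is one attempt and no reset: what is moved stays moved. The work goes in short steps, Python scripts to look and compute and a tool call to move; the robot and the scene stay as the last step left them, time stands still between calls to the robot, and variables do not carry over. Pictures are saved under pics/ and viewed, on a budget of 10 in all, crops included, one or two more only if the job needs it, and the job is handed in when it is done.

Besides the shell and the picture viewer there is one more tool, called after "Request:" as name([rows], argument=value, ...), one row to a line, values as JSON. arm_command: Moves the arm, as the interface text tells. Its arguments: {"type":"object","properties":{"series":{"type":"array","items":{"type":"array","items":{"type":"array","items":{"type":"number"}}}},"claw":{"type":"number"},"newtons":{"type":"number"}},"required":["series"]}

```bash
mkdir -p pics
cat > h.py <<'E'
import numpy as np, cv2
from rig import monitor,get_image,camera_info,job,nets
def save(cam,fn,crop=None,sc=1):
    im=get_image(cam)
    if crop: im=im[crop[1]:crop[3],crop[0]:crop[2]]
    im=cv2.resize(im,None,fx=sc,fy=sc,interpolation=cv2.INTER_CUBIC)
    cv2.imwrite('pics/'+fn,im[:,:,::-1])
def proj(cam,p,c=None):
    c=c or camera_info(cam); T=np.linalg.inv(np.array(c['world_from_camera'])); q=T[:3,:3]@p+T[:3,3]
    v=np.array(c['K'])@[q[0],-q[1],-q[2]]; return v[:2]/v[2]
def ray(cam,uv,z,c=None):
    c=c or camera_info(cam); T=np.array(c['world_from_camera']); d=np.linalg.inv(c['K'])@[uv[0],uv[1],1]
    d=T[:3,:3]@[d[0],-d[1],-d[2]]; o=T[:3,3]; return o+d*(z-o[2])/d[2]
E
python3 - <<'E'
from h import *
a=get_image('scene');b=get_image('top')
v=cv2.hconcat([a,b]);v=cv2.resize(v,(800,300));cv2.imwrite('pics/a0.png',v[:,:,::-1]);cv2.imwrite('pics/top.png',b[:,:,::-1]);cv2.imwrite('pics/scene.png',a[:,:,::-1])
for n in ['lockbox','wheel_left_axle','wheel_middle_axle','wheel_right_axle','pipette_stand','tube_rack','carton']:
  for c in ['top','scene']:
    print(n,c,[(np.round(d['location'],3),round(d['confidence'],2)) for d in nets.spot_in(n,c)[:3]])
for c in ['top','scene']:
  i=camera_info(c);print(c,i.keys(),np.round(i['K'],1).tolist(),np.round(i['world_from_camera'],3).tolist())
print(monitor.state())
E
```

```text
lockbox top [(array([ 0.555, -0.045,  0.101]), 0.6)]
lockbox scene [(array([ 0.605, -0.072,  0.102]), 0.59)]
wheel_left_axle top [(array([ 0.549, -0.041,  0.098]), 0.58)]
wheel_left_axle scene [(array([ 0.606, -0.07 ,  0.104]), 0.87)]
wheel_middle_axle top []
wheel_middle_axle scene [(array([ 0.605, -0.07 ,  0.102]), 0.86)]
wheel_right_axle top [(array([ 0.553, -0.047,  0.104]), 0.71)]
wheel_right_axle scene [(array([ 0.605, -0.068,  0.101]), 0.69)]
pipette_stand top [(array([0.665, 0.265, 0.199]), 0.58)]
pipette_stand scene []
tube_rack top [(array([ 0.508, -0.348,  0.049]), 0.86)]
tube_rack scene [(array([ 0.526, -0.362,  0.053]), 0.71), (array([ 0.735, -0.122,  0.079]), 0.46)]
carton top [(array([ 0.706, -0.114,  0.076]), 0.93), (array([0.573, 0.042, 0.145]), 0.59)]
carton scene [(array([ 0.736, -0.123,  0.077]), 0.64)]
top dict_keys(['K', 'world_from_camera']) [[508.5, 0.0, 312.5], [0.0, 508.5, 237.7], [0.0, 0.0, 1.0]] [[-0.017, 0.987, -0.16, 0.442], [-1.0, -0.018, -0.005, 0.023], [-0.008, 0.16, 0.987, 1.352], [0.0, 0.0, 0.0, 1.0]]
scene dict_keys(['K', 'world_from_camera']) [[588.0, 0.0, 316.4], [0.0, 588.0, 235.6], [0.0, 0.0, 1.0]] [[0.59, -0.516, 0.621, 1.449], [0.807, 0.397, -0.437, -0.545], [-0.022, 0.759, 0.651, 0.941], [0.0, 0.0, 0.0, 1.0]]
{'t': 0.8, 'joints': array([ 1.56661827e+00,  2.55061143e-01,  1.08202133e-01,  4.06947148e-06,
       -1.42389403e+00, -2.84591821e-01]), 'dq': array([ 0.00077697,  0.00118991, -0.00118209, -0.00180563,  0.00232306,
        0.0016828 ]), 'joint_torque': array([-6.13356842e-04, -3.86354434e+01,  2.38054454e+01,  5.36737248e+00,
       -3.82786347e-04, -5.83469230e-06]), 'tool_pos': array([0.15660576, 0.52722831, 0.19350513]), 'eef_rot': array([ 9.89594633e-01, -1.43883503e-01, -1.03187551e-06, -2.17146370e-05]), 'ft_force': array([-0.00571513,  0.92428147, -0.29872289]), 'ft_torque': array([ 0.00329394, -0.02496707, -0.02227842]), 'finger_gap': 0.08542244409100487}
```

View pics/top.png

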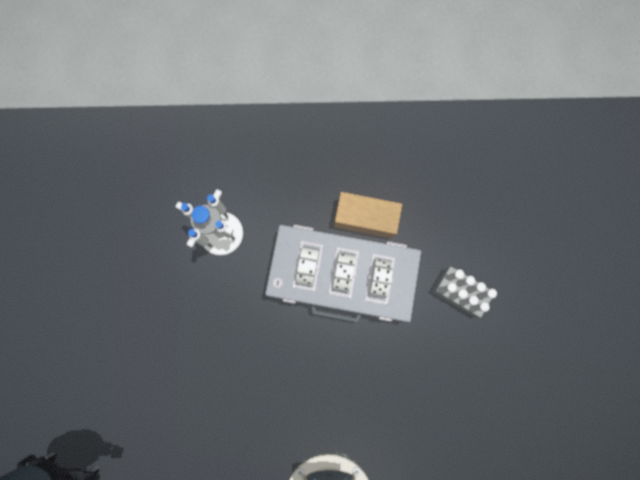

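View pics/scene.png

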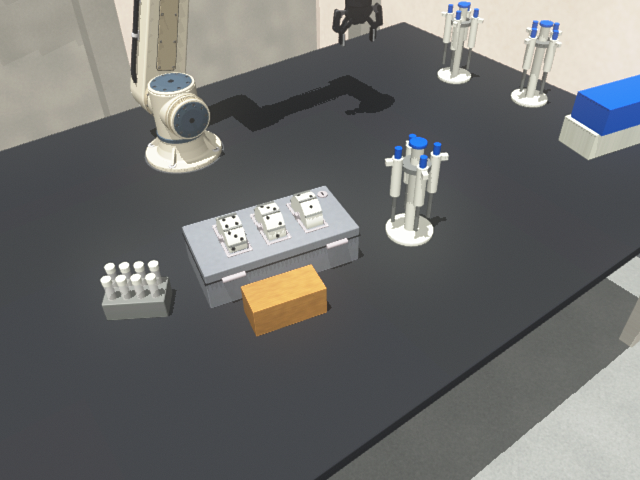

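Run:
```python
from h import *
b=cv2.imread('pics/top.png');a=cv2.imread('pics/scene.png')
A=cv2.resize(b[235:310,270:420],(800,400),interpolation=cv2.INTER_CUBIC)
B=cv2.resize(a[180:260,200:340],(800,457),interpolation=cv2.INTER_CUBIC)
cv2.imwrite('pics/z.png',cv2.resize(cv2.vconcat([A,B]),(560,600)))
c=camera_info('top')
# lid: bluish grey mask
hsv=b.astype(int);m=((hsv.min(2)>110)).astype(np.uint8)*255
m[:, :255]=0;m[:,425:]=0;m[:215]=0;m[330:]=0
m=cv2.morphologyEx(cv2.morphologyEx(m,cv2.MORPH_CLOSE,np.ones((9,9))),cv2.MORPH_OPEN,np.ones((25,25)))
ct=max(cv2.findContours(m,0,2)[0],key=cv2.contourArea)
P=np.array([ray('top',p[0],0.1,c)[:2] for p in ct],np.float32)*1000
r=cv2.minAreaRect(P);print('rect',r)
for uv in [(307,267),(344,272),(381,279)]:print(ray('top',uv,.145,c))
```

```text
rect ((552.3936767578125, -44.67039489746094), (362.43060302734375, 208.83682250976562), 78.52894592285156)
[0.5674917  0.04321824 0.145     ]
[ 0.55398143 -0.04458518  0.145     ]
[ 0.53578546 -0.13183136  0.145     ]
```

View pics/z.png

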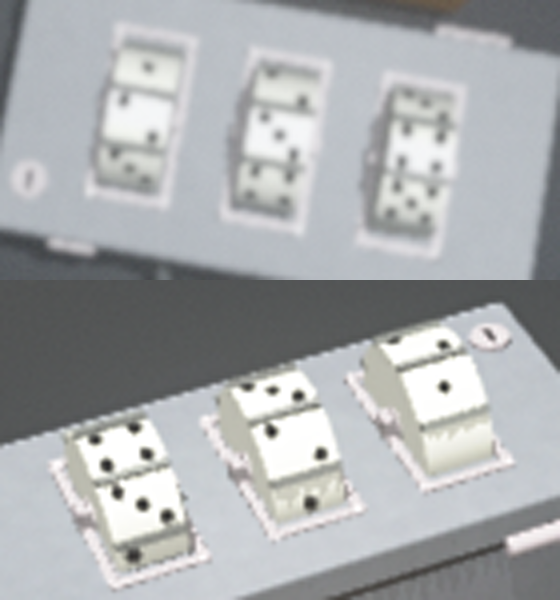

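Request:
arm_command([
  [[2.05,1.88,-0.5,0],[2.05,1.88,-0.5,0],[2.05,1.88,-0.5,0],[2.05,1.88,-0.5,0],[2.05,1.88,-0.5,0],[2.05,1.88,-0.5,0],[2.05,1.88,-0.5,0],[2.05,1.88,-0.5,0],[2.05,1.88,-0.5,0],[2.05,1.88,-0.5,0],[2.05,1.88,-0.5,0],[2.05,1.88,-0.5,0]],
], claw=1)

```text
t: 1.8
tool_pos: [0.3286, 0.2396, 0.254]
eef_rot: [0.99, -0.144, 0.0, -0.0]
ft_force: [0.3, 0.6, -0.0]
finger_gap: 0.0854
```

Request:
arm_command([
  [[2.05,1.88,-0.3,0],[2.05,1.88,-0.3,0],[2.05,1.88,-0.3,0],[2.05,1.88,-0.3,0],[2.05,1.88,-0.3,0],[2.05,1.88,-0.3,0],[2.05,1.88,-0.3,0],[2.05,1.88,-0.3,0],[2.05,1.88,-0.3,0],[2.05,1.88,-0.3,0],[2.05,1.88,-0.3,0],[0,0,0,-6]],
])

```text
t: 2.8
tool_pos: [0.487, -0.0249, 0.2863]
eef_rot: [0.996, -0.094, -0.0, 0.001]
ft_force: [-0.5, 0.1, -0.5]
finger_gap: 0.0851
```

Run:
```python
from h import *
c=camera_info('wrist');save('wrist','w1.png')
np.save('w1.npy',c,allow_pickle=True)
s=monitor.state();print(s['t'],s['tool_pos'],s['eef_rot'],s['joints'],s['ft_force'])
print(np.round(c['K'],1).tolist(),np.round(c['world_from_camera'],3).tolist())
print([proj('wrist',np.array(p),c) for p in [(.5675,.043,.145),(.554,-.045,.145),(.536,-.132,.145)]])
```

```text
2.85 [ 0.48622086 -0.02336742  0.28608908] [ 9.96067509e-01 -8.85965776e-02 -3.23257389e-04  2.44284280e-04] [ 2.74933843e-01  1.18705442e-01  1.70420681e-01  2.26976198e-04
 -1.62328958e+00  1.11844850e+00] [-0.2649819   0.04834302  0.36548718]
[[354.8, 0.0, 315.2], [0.0, 354.8, 243.7], [0.0, 0.0, 1.0]] [[-0.187, 0.948, 0.257, 0.552], [-0.982, -0.181, -0.047, -0.037], [0.002, -0.261, 0.965, 0.466], [0.0, 0.0, 0.0, 1.0]]
[array([221.12624558, 146.77190108]), array([323.11659893, 142.99822472]), array([424.95748763, 144.71413737])]
```

View pics/w1.png

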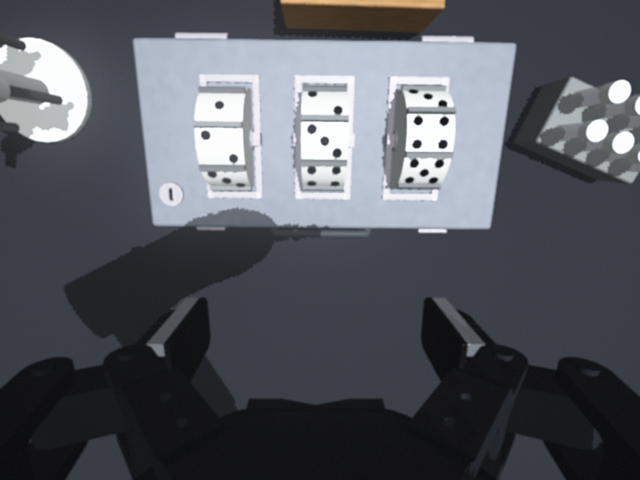

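```bash
cat >> h.py <<'E'
def boxpose(img,c,cam='wrist',c0=(.553,-.045,-.18)):
    from scipy.optimize import minimize
    g=cv2.GaussianBlur(cv2.cvtColor(img,cv2.COLOR_RGB2GRAY).astype(np.float32),(0,0),1.2)
    t=np.linspace(-1,1,120)
    def ins(p,k):
        co,si=np.cos(p[2]),np.sin(p[2]); pts=[]
        for s in (-1,1):
            pts+=[(s*(.09+k),y*.15) for y in t]+[(x*.075,s*(.18+k)) for x in t]
        return np.array([proj(cam,np.array([p[0]+co*x-si*y,p[1]+si*x+co*y,.1]),c) for x,y in pts],np.float32)
    def f(p):
        a=cv2.remap(g,ins(p,-.003)[None],None,1)[0];b=cv2.remap(g,ins(p,.003)[None],None,1)[0]
        return -np.mean(np.clip(a-b,-20,60))
    r=minimize(f,c0,method='Nelder-Mead',options=dict(initial_simplex=np.array(c0)+np.array([[0,0,0],[.008,0,0],[0,.008,0],[0,0,.04]]),xatol=1e-4,fatol=1e-3))
    return r.x,r.fun
def unwrap(img,c,p,k,cam='wrist',R=.046):
    co,si=np.cos(p[2]),np.sin(p[2]);ph=np.arange(1.2,-1.2001,-.01);ys=np.linspace(.024,-.024,49)
    m=np.array([[proj(cam,np.array([p[0]+co*R*np.sin(f)-si*(k*.09+y),p[1]+si*R*np.sin(f)+co*(k*.09+y),.106+R*np.cos(f)]),c) for y in ys] for f in ph],np.float32)
    return cv2.remap(img,m,None,cv2.INTER_CUBIC),ph
E
cat > ang.py <<'E'
from h import *
import sys
def measure(fn,p,img,c):
    out=[]
    for k in (1,0,-1):
        u,ph=unwrap(img,c,p,k)
        g=cv2.cvtColor(u,cv2.COLOR_RGB2GRAY).astype(float)
        row=np.median(g[:,10:39],1)
        v=cv2.resize(u,None,fx=4,fy=2.4)
        for d in (-.785,-.393,0,.393,.785):
            y=int((1.2-d)/.01*2.4);cv2.line(v,(0,y),(12,y),(255,0,0),2)
        out.append(v)
        gx=np.abs(np.gradient(cv2.GaussianBlur(row[:,None],(0,0),1)[:,0]))
        print(k,[(round(ph[i],2),round(gx[i])) for i in range(2,len(ph)-2) if gx[i]==gx[i-2:i+3].max() and gx[i]>4])
    cv2.imwrite('pics/'+fn,cv2.hconcat(out)[:,:,::-1])
E
python3 - <<'E'
from ang import *
img=cv2.imread('pics/w1.png')[:,:,::-1].copy();c=np.load('w1.npy',allow_pickle=True).item()
p,f=boxpose(img,c);print(p,f)
co=[ray('wrist',q,.1,c) for q in [(134,39),(516,43),(491,229),(152,226)]]
print(np.round(co,4).tolist(),np.mean(co,0))
measure('u1.png',p,img,c)
E
```

```text
[ 0.55827057 -0.04702228 -0.20034721] -56.43709182739258
[[0.6779, 0.1088, 0.1], [0.6087, -0.2381, 0.1], [0.4351, -0.2048, 0.1], [0.5053, 0.1462, 0.1]] [ 0.55672921 -0.04697548  0.1       ]
1 [(np.float64(0.91), 13), (np.float64(0.26), 15), (np.float64(0.19), 9), (np.float64(0.15), 27), (np.float64(-0.54), 21), (np.float64(-0.72), 14), (np.float64(-1.09), 7)]
0 [(np.float64(1.03), 10), (np.float64(0.41), 17), (np.float64(0.33), 14), (np.float64(0.29), 34), (np.float64(-0.41), 27), (np.float64(-0.46), 4), (np.float64(-0.55), 14), (np.float64(-0.6), 10), (np.float64(-0.69), 9), (np.float64(-1.0), 8), (np.float64(-1.03), 8)]
-1 [(np.float64(1.13), 5), (np.float64(0.61), 19), (np.float64(0.52), 14), (np.float64(0.46), 35), (np.float64(0.36), 30), (np.float64(0.3), 27), (np.float64(-0.05), 30), (np.float64(-0.14), 22), (np.float64(-0.23), 28), (np.float64(-0.36), 17), (np.float64(-0.43), 15), (np.float64(-0.5), 17), (np.float64(-0.78), 7), (np.float64(-0.83), 11), (np.float64(-0.99), 6)]
```

View pics/u1.png

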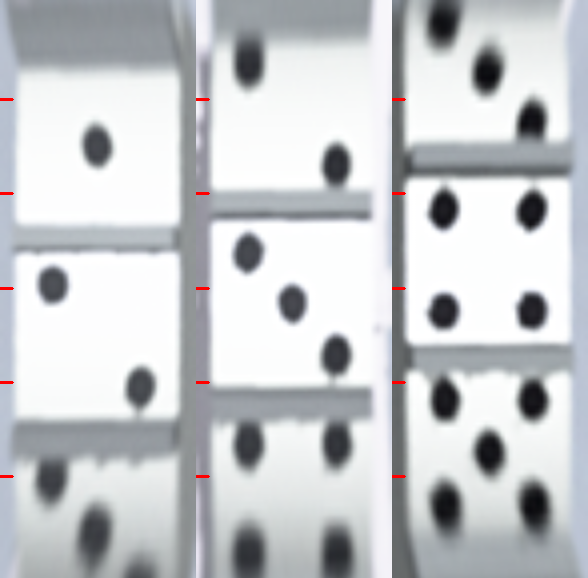

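Run:
```python
from h import *
img=cv2.imread('pics/w1.png')[:,:,::-1].copy();c=np.load('w1.npy',allow_pickle=True).item()
p=np.array([.5583,-.047,-.2003]);co,si=np.cos(p[2]),np.sin(p[2])
for k in (1,0,-1):
  for off in (-.024,.024):
    xs=np.arange(-.1,.1,.0005)
    uv=np.array([proj('wrist',np.array([p[0]+co*x-si*(k*.09+off),p[1]+si*x+co*(k*.09+off),.1]),c) for x in xs],np.float32)
    s=cv2.remap(img.astype(np.float32).mean(2),uv[None],None,1)[0]
    g=np.gradient(s)
    print(k,off,[(round(xs[i]*1000,1),round(float(g[i]),1)) for i in range(3,len(xs)-3) if abs(g[i])==abs(g[i-3:i+4]).max() and abs(g[i])>4])
```

```text
1 -0.024 [(np.float64(-89.5), 7.8), (np.float64(-73.5), 14.7), (np.float64(-60.0), 14.4), (np.float64(-8.5), -10.3), (np.float64(-6.5), 8.5), (np.float64(57.5), -11.0), (np.float64(88.0), -24.2)]
1 0.024 [(np.float64(-93.5), 16.6), (np.float64(-90.0), -9.3), (np.float64(-76.5), 12.7), (np.float64(-59.5), 11.1), (np.float64(-52.5), -11.8), (np.float64(-43.0), 5.3), (np.float64(-38.0), -28.3), (np.float64(-33.0), 16.4), (np.float64(-26.0), 25.1), (np.float64(-1.0), -41.5), (np.float64(5.5), 36.7), (np.float64(9.5), -27.8), (np.float64(15.0), 15.2), (np.float64(41.0), -25.4), (np.float64(47.0), 22.4), (np.float64(57.5), -10.9), (np.float64(88.0), 16.7), (np.float64(92.5), -34.7)]
0 -0.024 [(np.float64(-98.5), 6.4), (np.float64(-93.0), -7.5), (np.float64(-89.5), 21.5), (np.float64(-60.0), 13.6), (np.float64(-25.5), -7.7), (np.float64(-19.5), 10.1), (np.float64(16.5), -17.5), (np.float64(22.0), 7.3), (np.float64(58.0), -11.5), (np.float64(87.5), -27.1)]
0 0.024 [(np.float64(-89.0), 20.3), (np.float64(-59.5), 13.1), (np.float64(-47.0), -10.1), (np.float64(-42.0), -7.1), (np.float64(35.0), 
[... 318 characters left out ...]
float64(-36.5), 41.2), (np.float64(-25.5), -35.8), (np.float64(-20.5), 27.9), (np.float64(-11.0), 29.1), (np.float64(-7.0), -11.8), (np.float64(-1.5), 18.5), (np.float64(16.0), -39.8), (np.float64(20.5), 33.2), (np.float64(25.0), -47.4), (np.float64(32.0), -28.0), (np.float64(37.5), 49.7), (np.float64(45.5), -14.8), (np.float64(50.5), 20.6), (np.float64(58.0), -13.9), (np.float64(88.5), 11.9), (np.float64(93.0), -36.4)]
-1 0.024 [(np.float64(-89.0), 21.1), (np.float64(-59.5), 11.0), (np.float64(-48.0), -24.3), (np.float64(-42.0), -7.9), (np.float64(-4.0), 11.9), (np.float64(0.0), -10.3), (np.float64(38.0), 17.6), (np.float64(44.0), 11.3), (np.float64(58.0), -12.3), (np.float64(88.0), -30.9)]
```

Request:
arm_command([
  [[0,0,0,1.3],[1.5,-2.0,0,0],[1.5,-2.0,0,0],[1.5,-2.0,0,0],[1.6,-2.1,0,0],[0,0,2,0],[0,0,2,0],[0,0,2,0],[0,0,2,0],[0,0,2,0],[0,0,0,0],[0,0,0,0]],
])

```text
t: 3.85
tool_pos: [0.561, 0.0456, 0.1864]
eef_rot: [0.995, -0.104, -0.001, 0.001]
ft_force: [-0.3, 0.7, 0.3]
finger_gap: 0.0859
```

Request:
arm_command([
  [[0,0.12,2,0],[0,0,2,0],[0,0,2,0],[0,0,1,0],[0,0,0,0],[0,0,0,0]],
])

```text
t: 4.35
tool_pos: [0.5623, 0.0442, 0.1179]
eef_rot: [0.995, -0.103, 0.001, 0.0]
ft_force: [0.6, -0.0, -0.1]
finger_gap: 0.0852
```

Request:
arm_command([
  [[0,0,0,0],[0,0,0,0],[0,0,0,0],[0,0,0,0],[0,0,0,0],[0,0,0,0],[0,0,0,0],[0,0,0,0]],
], claw=-1, newtons=30)

```text
t: 5.02
tool_pos: [0.5615, 0.044, 0.1165]
eef_rot: [0.995, -0.103, -0.0, 0.0]
ft_force: [-0.2, 0.1, 0.7]
finger_gap: 0.0003
```

Run:
```python
from h import *
c=camera_info('wrist');a=get_image('wrist');b=get_image('top')[200:340,240:440]
cv2.imwrite('pics/g1.png',cv2.hconcat([cv2.resize(a,(480,360)),cv2.resize(b,(320,224)) if 0 else cv2.copyMakeBorder(cv2.resize(b,(320,224)),0,136,0,0,0)])[:,:,::-1])
print(monitor.state())
```

```text
{'t': 5.1167, 'joints': array([ 3.55920752e-01,  3.15386687e-01, -6.69561495e-03,  8.31598592e-07,
       -1.24883155e+00,  1.00808097e+00]), 'dq': array([-3.40672350e-05, -7.39100699e-05,  4.14431699e-04, -3.83998285e-04,
       -3.39456067e-04,  4.37045136e-04]), 'joint_torque': array([-2.06735407e-03, -4.10773695e+01,  2.28343034e+01,  5.14804646e+00,
       -1.45373720e-03, -2.32697021e-04]), 'tool_pos': array([0.56150972, 0.04401856, 0.11644716]), 'eef_rot': array([ 9.94659272e-01, -1.03213032e-01, -5.24959497e-05,  2.64045148e-05]), 'ft_force': array([ 0.18113258, -0.03469797, -0.04191498]), 'ft_torque': array([ 0.04077809, -0.04975608,  0.05234271]), 'finger_gap': 9.524975175160438e-05}
```

View pics/g1.png

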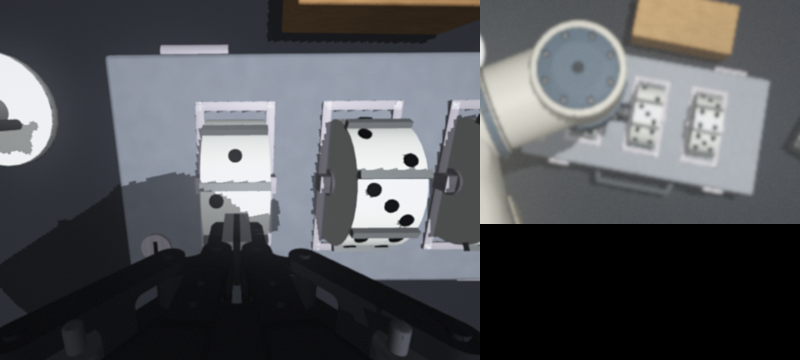

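Run:
```python
from h import *
s=monitor.state();c=camera_info('wrist');t=s['tool_pos']
print(np.round(c['world_from_camera'],4).tolist())
sc=.75
for dz in (0,.02,.04,.06,.1): print(dz,proj('wrist',t+[0,0,dz],c)*sc)
p=np.array([.5575,-.0468,-.2]);co,si=np.cos(p[2]),np.sin(p[2])
for y in (.09,0):
  for x,z in [(0,.152),(-.046,.106),(.046,.106)]:
    print(y,x,proj('wrist',np.array([p[0]+co*x-si*y,p[1]+si*x+co*y,z]),c)*sc)
for z in(.2,.3,.35,.4): print(ray('top',(300.6,242.5),z))
```

```text
[[-0.2052, 0.9447, 0.2557, 0.6258], [-0.9787, -0.1981, -0.0532, 0.0305], [0.0004, -0.2611, 0.9653, 0.2963], [0.0, 0.0, 0.0, 1.0]]
0 [236.18528084 205.6606341 ]
0.02 [236.17276074 216.34748277]
0.04 [236.1570631  229.74660692]
0.06 [236.13680243 247.04062356]
0.1 [236.07137223 302.89023943]
0.09 0 [235.65225228 203.80319192]
0.09 -0.046 [236.21959283 239.33715355]
0.09 0.046 [235.32030697 119.0252766 ]
0 0 [392.58031979 202.80140675]
0 -0.046 [350.79560044 238.62657115]
0 0.046 [364.77417591 118.14270891]
[0.61840874 0.05610426 0.2       ]
[0.60310083 0.05323771 0.3       ]
[0.59544687 0.05180444 0.35      ]
[0.58779291 0.05037116 0.4       ]
```

Run:
```python
from h import *
save('wrist','g2.png',(200,120,440,480),1.6)
```

```text
(no output)
```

View pics/g2.png

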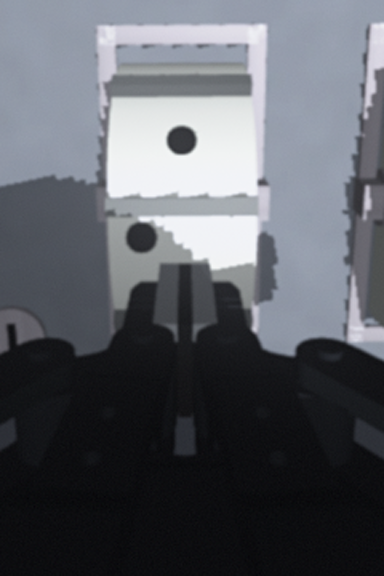

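Request:
arm_command([
  [[0,0,0.2,0],[0,0,0,0],[0,0,0,0]],
])

```text
t: 5.42
tool_pos: [0.5614, 0.044, 0.1143]
eef_rot: [0.995, -0.103, -0.0, 0.0]
ft_force: [0.5, -0.3, -0.1]
finger_gap: 0.0003
```

Request:
arm_command([
  [[0,0,0.2,0],[0,0,0,0],[0,0,0,0]],
])

```text
t: 5.67
tool_pos: [0.5618, 0.044, 0.1136]
eef_rot: [0.995, -0.103, 0.001, -0.0]
ft_force: [-2.2, -0.1, 6.1]
finger_gap: -0.0001
```

Request:
arm_command([
  [[0,0,-1.5,0],[-0.4,0,0,0],[0,0,0,0],[0,0,0,0],[0,0,0,0],[0,0,0,0],[0,0,0,0],[0,0,1,0],[0,0,1,0],[0,0,0,0],[0,0,0,0]],
], claw=1)

```text
t: 6.58
tool_pos: [0.5568, 0.0446, 0.1061]
eef_rot: [0.995, -0.103, -0.001, 0.001]
ft_force: [0.1, -1.0, -0.3]
finger_gap: 0.0855
```

Request:
arm_command([
  [[0,0,0.5,0],[0,0,0.5,0],[0,0,0.5,0],[0,0,0,0],[0,0,0,0]],
])

```text
t: 7.0
tool_pos: [0.5574, 0.0447, 0.0921]
eef_rot: [0.995, -0.103, -0.0, 0.0]
ft_force: [-0.3, 0.6, 0.2]
finger_gap: 0.0852
```

Request:
arm_command([
  [[0,0,0,0],[0,0,0,0],[0,0,0,0],[0,0,0,0],[0,0,0,0],[0,0,0,0],[0,0,0,0]],
], claw=-1, newtons=30)

```text
t: 7.58
tool_pos: [0.5579, 0.0454, 0.0929]
eef_rot: [0.995, -0.103, 0.0, -0.0]
ft_force: [-1.4, 3.3, 3.4]
finger_gap: 0.0395
```

Request:
arm_command([
  [[0.36,0,-0.17,0],[0.38,0,-0.14,0],[0.39,0,-0.1,0],[0.39,0,-0.06,0],[0.4,0,-0.02,0],[0,0,0,0]],
])

```text
t: 8.08
tool_pos: [0.5726, 0.0423, 0.0954]
eef_rot: [0.995, -0.103, -0.004, -0.001]
ft_force: [-8.3, 7.3, 2.7]
finger_gap: 0.0394
```

Request:
arm_command([
  [[0.4,0,0.02,0],[0.39,0,0.06,0],[0.39,0,0.1,0],[0.38,0,0.14,0],[0.36,0,0.17,0],[0,0,0,0]],
])

```text
t: 8.58
tool_pos: [0.593, 0.0382, 0.0917]
eef_rot: [0.995, -0.103, -0.003, -0.001]
ft_force: [-6.4, 7.1, 3.7]
finger_gap: 0.0396
```

Run:
```python
from ang import *
c=camera_info('wrist');img=get_image('wrist')
print(monitor.state()['tool_pos'],monitor.state()['ft_force'])
cv2.imwrite('pics/g3.png',img[:,:,::-1])
measure('u3.png',np.array([.5575,-.0468,-.2]),img,c)
```

```text
[0.59307268 0.03820932 0.09165964] [-5.82032216  5.72044198  4.09617994]
1 [(np.float64(1.02), 18), (np.float64(0.85), 11), (np.float64(0.81), 22), (np.float64(0.14), 34), (np.float64(0.09), 8), (np.float64(-0.02), 23), (np.float64(-0.32), 31)]
0 [(np.float64(1.18), 6), (np.float64(1.09), 21), (np.float64(0.42), 40), (np.float64(0.29), 28), (np.float64(0.03), 63)]
-1 []
```

View pics/g3.png

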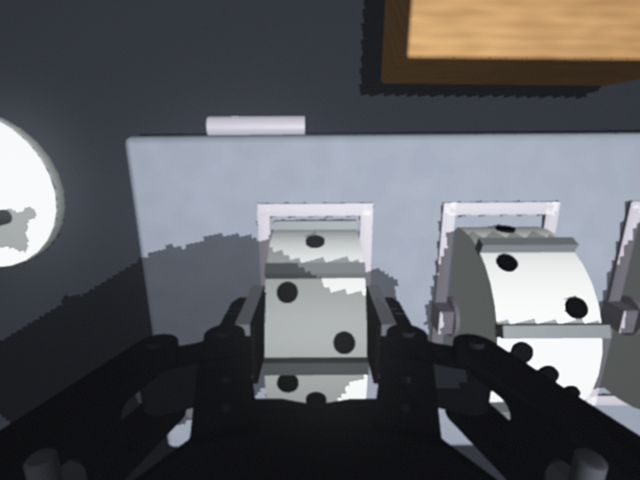

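Request:
arm_command([
  [[0,0,0,0],[0,0,0,0],[0,0,0,0],[0,0,0,0],[-1,0,-0.5,0],[-1,0,-0.3,0],[-1,0,0.3,0],[-1.2,0,0.6,0],[0,0,0,0],[0,0,0,0]],
], claw=1)

```text
t: 9.47
tool_pos: [0.5535, 0.0456, 0.0921]
eef_rot: [0.995, -0.103, 0.0, 0.0]
ft_force: [0.6, -0.1, -0.1]
finger_gap: 0.0854
```

Request:
arm_command([
  [[0,0,0,0],[0,0,0,0],[0,0,0,0],[0,0,0,0],[0,0,0,0],[0,0,0,0],[0,0,0,0]],
], claw=-1, newtons=40)

```text
t: 10.05
tool_pos: [0.5546, 0.046, 0.0918]
eef_rot: [0.995, -0.103, 0.0, -0.0]
ft_force: [-0.5, 2.2, 2.3]
finger_gap: 0.0391
```

Request:
arm_command([
  [[0.34,0,-0.21,0],[0.36,0,-0.17,0],[0.38,0,-0.14,0],[0.39,0,-0.1,0],[0.39,0,-0.06,0],[0.4,0,-0.02,0],[0.4,0,0.02,0],[0.39,0,0.06,0],[0.39,0,0.1,0],[0.38,0,0.14,0],[0.36,0,0.17,0],[0,0,0,0]],
])

```text
t: 11.05
tool_pos: [0.5921, 0.0383, 0.0925]
eef_rot: [0.995, -0.103, -0.003, -0.001]
ft_force: [-6.8, 6.9, 4.5]
finger_gap: 0.0394
```

Run:
```python
from ang import *
c=camera_info('wrist');img=get_image('wrist')
print(monitor.state()['tool_pos'],monitor.state()['ft_force'])
cv2.imwrite('pics/g4.png',img[:,:,::-1])
measure('u4.png',np.array([.5575,-.0468,-.2]),img,c)
```

```text
[0.59213831 0.03836649 0.09249926] [-7.35774332  6.65958137  3.74297879]
1 [(np.float64(0.96), 16), (np.float64(0.84), 15), (np.float64(0.7), 28), (np.float64(0.03), 31), (np.float64(-0.04), 7), (np.float64(-0.18), 12), (np.float64(-0.28), 23), (np.float64(-0.41), 29)]
0 [(np.float64(1.18), 5), (np.float64(1.09), 22), (np.float64(0.42), 39), (np.float64(0.29), 26), (np.float64(0.02), 64)]
-1 []
```

Request:
arm_command([
  [[0,0,0,0],[0,0,0,0],[0,0,0,0],[0,0,0,0],[-1,0,-0.5,0],[-1.2,0,-0.3,0],[-1,0,0.5,0],[0,0,0.1,0],[0,0,0,0],[0,0,0,0]],
], claw=1)

```text
t: 11.93
tool_pos: [0.5639, 0.0435, 0.0959]
eef_rot: [0.995, -0.103, 0.0, 0.0]
ft_force: [-0.2, -0.1, 0.3]
finger_gap: 0.0854
```

Request:
arm_command([
  [[0,0,0,0],[0,0,0,0],[0,0,0,0],[0,0,0,0],[0,0,0,0],[0,0,0,0],[0,0,0,0]],
], claw=-1)

```text
t: 12.52
tool_pos: [0.5642, 0.0441, 0.0958]
eef_rot: [0.995, -0.103, 0.0, -0.0]
ft_force: [0.7, 3.2, 0.5]
finger_gap: 0.0391
```

Request:
arm_command([
  [[0.38,0,-0.12,0],[0.4,0,-0.08,0],[0.4,0,-0.04,0],[0.4,0,0.02,0],[0.4,0,0.06,0],[0.3,0,0.06,0],[0,0,0,0]],
])

```text
t: 13.1
tool_pos: [0.5827, 0.0403, 0.0957]
eef_rot: [0.995, -0.103, -0.004, -0.001]
ft_force: [-8.6, 7.4, 4.8]
finger_gap: 0.039
```

Run:
```python
from ang import *
c=camera_info('wrist');img=get_image('wrist')
print(monitor.state()['tool_pos'],monitor.state()['ft_force'])
cv2.imwrite('pics/g5.png',img[:,:,::-1])
measure('u5.png',np.array([.5575,-.0468,-.2]),img,c)
```

```text
[0.58266465 0.04025264 0.09564544] [-9.39193283  7.61117625  4.85802587]
1 [(np.float64(1.13), 4), (np.float64(1.02), 24), (np.float64(0.7), 21), (np.float64(0.35), 27), (np.float64(0.23), 23), (np.float64(0.16), 24), (np.float64(0.07), 21), (np.float64(-0.26), 20), (np.float64(-0.37), 22), (np.float64(-0.42), 17)]
0 [(np.float64(1.08), 20), (np.float64(0.42), 32), (np.float64(0.3), 30), (np.float64(-0.2), 57)]
-1 []
```

Request:
arm_command([
  [[0.35,0,0.1,0],[0.35,0,0.12,0],[0,0,0,0],[0,0,0,0]],
])

```text
t: 13.48
tool_pos: [0.59, 0.0388, 0.0938]
eef_rot: [0.995, -0.103, -0.003, -0.001]
ft_force: [-7.6, 6.7, 6.1]
finger_gap: 0.0391
```

Request:
arm_command([
  [[0,0,0,0],[0,0,0,0],[0,0,0,0],[0,0,0,0],[0,0,0,0],[0,0,-2,0],[-1,0,-3,0],[-2,0,-3,0],[-2,2,-3,0],[-2,3,-2,0],[0,0,0,0],[0,0,0,0]],
], claw=1)

```text
t: 14.48
tool_pos: [0.5142, 0.0021, 0.2268]
eef_rot: [0.995, -0.104, 0.002, -0.001]
ft_force: [1.2, 0.1, -0.7]
finger_gap: 0.0855
```

Run:
```python
from ang import *
c=camera_info('wrist');img=get_image('wrist')
print(monitor.state()['tool_pos'],monitor.state()['ft_force'],c['world_from_camera'][:3,3])
np.save('w6.npy',c,allow_pickle=True)
cv2.imwrite('pics/w6.png',img[:,:,::-1])
p,f=boxpose(img,c,c0=(.5575,-.0468,-.2));print(p,f)
measure('u6.png',p,img,c)
```

```text
[0.51400876 0.00267561 0.22493693] [ 0.13887379  1.03172793 -1.23709961] [ 0.57752243 -0.01171318  0.4069048 ]
[ 0.55859244 -0.04664954 -0.1999714 ] -54.753517150878906
1 [(np.float64(1.06), 8), (np.float64(0.48), 19), (np.float64(0.39), 15), (np.float64(0.35), 38), (np.float64(0.27), 18), (np.float64(0.18), 15), (np.float64(-0.16), 23), (np.float64(-0.25), 22), (np.float64(-0.34), 30), (np.float64(-0.39), 7), (np.float64(-0.49), 9), (np.float64(-0.56), 6), (np.float64(-0.64), 12), (np.float64(-0.91), 11), (np.float64(-1.0), 11), (np.float64(-1.13), 6)]
0 [(np.float64(1.02), 11), (np.float64(0.41), 21), (np.float64(0.32), 14), (np.float64(0.28), 40), (np.float64(-0.41), 30), (np.float64(-0.46), 6), (np.float64(-0.57), 8), (np.float64(-0.63), 7), (np.float64(-0.72), 11), (np.float64(-1.04), 10)]
-1 [(np.float64(1.14), 6), (np.float64(0.6), 21), (np.float64(0.5), 16), (np.float64(0.46), 43), (np.float64(0.35), 33), (np.float64(0.27), 36), (np.float64(-0.07), 30), (np.float64(-0.13), 20), (np.float64(-0.23), 36), (np.float64(-0.37), 19), (np.float64(-0.43), 28), (np.float64(-0.53), 20), (np.float64(-0.79), 9), (np.float64(-0.84), 18), (np.float64(-0.94), 10)]
```

View pics/u6.png

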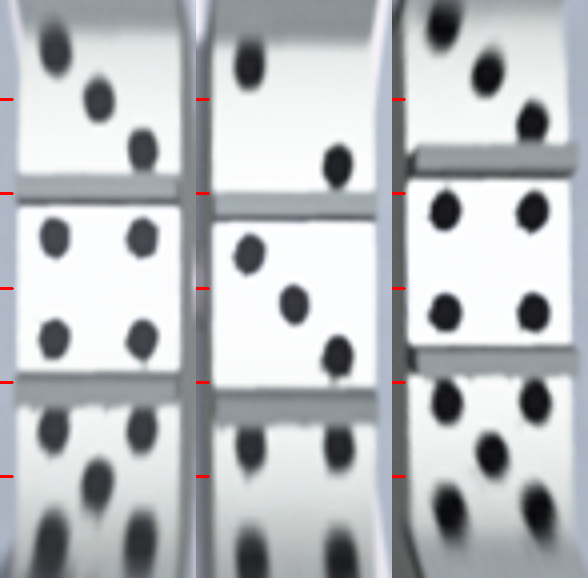

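Request:
arm_command([
  [[1.86,3.23,0,0],[1.86,3.23,0,0],[1.86,3.23,0,0],[1.86,3.23,0,0],[0,0,0,0],[0,0,2,0],[0,0,2,0],[0,0,2,0],[0,0,1.5,0],[0,0,0,0],[0,0,0,0]],
])

```text
t: 15.45
tool_pos: [0.5598, -0.1387, 0.1476]
eef_rot: [0.995, -0.103, -0.002, 0.0]
ft_force: [0.5, -0.6, 0.7]
finger_gap: 0.0856
```

Request:
arm_command([
  [[0,0,2,0],[0,0,2,0],[0,0,1.5,0],[0,0,0,0],[0,0,0,0]],
])

```text
t: 15.87
tool_pos: [0.5608, -0.1389, 0.0949]
eef_rot: [0.995, -0.103, -0.0, 0.0]
ft_force: [0.3, -0.3, 0.9]
finger_gap: 0.0853
```

Request:
arm_command([
  [[0,0,0,0],[0,0,0,0],[0,0,0,0],[0,0,0,0],[0,0,0,0],[0,0,0,0],[0,0,0,0]],
], claw=-1, newtons=40)

```text
t: 16.45
tool_pos: [0.5611, -0.139, 0.0955]
eef_rot: [0.995, -0.103, 0.001, 0.0]
ft_force: [-0.1, 0.7, 4.7]
finger_gap: 0.0388
```

Request:
arm_command([
  [[-0.36,0,-0.18,0],[-0.38,0,-0.14,0],[-0.39,0,-0.1,0],[-0.39,0,-0.06,0],[-0.4,0,-0.02,0],[-0.4,0,0.02,0],[-0.39,0,0.06,0],[-0.39,0,0.1,0],[-0.38,0,0.14,0],[-0.36,0,0.17,0],[0,0,0,0],[0,0,0,0]],
])

```text
t: 17.45
tool_pos: [0.5296, -0.1326, 0.0989]
eef_rot: [0.995, -0.102, 0.008, 0.001]
ft_force: [8.8, -2.9, 7.8]
finger_gap: 0.0391
```

Run:
```python
from ang import *
c=camera_info('wrist');img=get_image('wrist')
print(monitor.state()['tool_pos'],monitor.state()['ft_force'])
measure('u7.png',np.array([.5575,-.0468,-.2]),img,c)
```

```text
[ 0.52956998 -0.13258157  0.09887269] [ 9.35100457 -3.3665798   8.1477157 ]
1 []
0 [(np.float64(1.08), 16), (np.float64(0.42), 26), (np.float64(0.3), 30), (np.float64(-0.02), 23), (np.float64(-0.37), 20), (np.float64(-0.63), 8), (np.float64(-0.67), 12), (np.float64(-0.72), 10), (np.float64(-0.84), 7), (np.float64(-0.9), 12)]
-1 [(np.float64(0.9), 23), (np.float64(0.78), 6), (np.float64(0.72), 36), (np.float64(0.2), 19), (np.float64(0.04), 30), (np.float64(-0.11), 19), (np.float64(-0.15), 21), (np.float64(-0.25), 20), (np.float64(-0.57), 15), (np.float64(-0.68), 5)]
```

Request:
arm_command([
  [[0,0,0,0],[0,0,0,0],[0,0,0,0],[0,0,0,0],[1,0,-0.5,0],[1,0,-0.3,0],[1,0,0.3,0],[1.1,0,0.7,0],[0,0,0,0],[0,0,0,0]],
], claw=1)

```text
t: 18.33
tool_pos: [0.5622, -0.1393, 0.091]
eef_rot: [0.995, -0.103, -0.001, -0.0]
ft_force: [-0.1, 0.0, -0.2]
finger_gap: 0.0854
```

Request:
arm_command([
  [[0,0,0,0],[0,0,0,0],[0,0,0,0],[0,0,0,0],[0,0,0,0],[0,0,0,0],[0,0,0,0]],
], claw=-1, newtons=40)

```text
t: 18.92
tool_pos: [0.5629, -0.1393, 0.093]
eef_rot: [0.995, -0.103, 0.0, -0.0]
ft_force: [-1.7, 2.0, 2.9]
finger_gap: 0.0388
```

Request:
arm_command([
  [[-0.36,0,-0.18,0],[-0.38,0,-0.14,0],[-0.39,0,-0.1,0],[-0.39,0,-0.06,0],[-0.4,0,-0.02,0],[-0.4,0,0.02,0],[-0.39,0,0.06,0],[-0.39,0,0.1,0],[-0.38,0,0.14,0],[-0.36,0,0.17,0],[-0.35,0,0.2,0],[0,0,0,0]],
])

```text
t: 19.92
tool_pos: [0.5304, -0.1327, 0.097]
eef_rot: [0.995, -0.102, 0.01, 0.001]
ft_force: [8.0, -4.0, 13.7]
finger_gap: 0.0389
```

Run:
```python
from ang import *
c=camera_info('wrist');img=get_image('wrist')
print(monitor.state()['tool_pos'],monitor.state()['ft_force'])
measure('u8.png',np.array([.5575,-.0468,-.2]),img,c)
```

```text
[ 0.53038662 -0.13273389  0.09702519] [ 8.12944668 -3.13481384 13.98991696]
1 []
0 [(np.float64(1.08), 18), (np.float64(0.42), 26), (np.float64(0.3), 30), (np.float64(-0.06), 24), (np.float64(-0.18), 4), (np.float64(-0.37), 20), (np.float64(-0.63), 6), (np.float64(-0.67), 7), (np.float64(-0.7), 6), (np.float64(-0.78), 5), (np.float64(-0.85), 15)]
-1 [(np.float64(1.14), 16), (np.float64(0.91), 28), (np.float64(0.24), 34), (np.float64(0.12), 11), (np.float64(0.09), 10), (np.float64(-0.54), 14)]
```

Request:
arm_command([
  [[0,0,0,0],[0,0,0,0],[0,0,0,0],[0,0,0,0],[1,0,-0.5,0],[1,0,-0.3,0],[1,0,0.3,0],[1.1,0,0.3,0],[0,0,0,0],[0,0,0,0]],
], claw=1)

```text
t: 20.8
tool_pos: [0.5615, -0.1391, 0.0912]
eef_rot: [0.995, -0.103, -0.001, -0.0]
ft_force: [0.0, 0.5, -0.4]
finger_gap: 0.0851
```

Request:
arm_command([
  [[0,0,0,0],[0,0,0,0],[0,0,0,0],[0,0,0,0],[0,0,0,0],[0,0,0,0],[0,0,0,0]],
], claw=-1, newtons=40)

```text
t: 21.38
tool_pos: [0.562, -0.1391, 0.093]
eef_rot: [0.995, -0.103, 0.0, 0.0]
ft_force: [-1.5, 0.2, 3.1]
finger_gap: 0.039
```

Request:
arm_command([
  [[-0.36,0,-0.18,0],[-0.38,0,-0.14,0],[-0.39,0,-0.1,0],[-0.39,0,-0.06,0],[-0.4,0,-0.02,0],[-0.4,0,0.02,0],[-0.39,0,0.06,0],[-0.39,0,0.1,0],[-0.36,0,0.12,0],[0,0,0,0]],
])

```text
t: 22.22
tool_pos: [0.5347, -0.1336, 0.0981]
eef_rot: [0.995, -0.102, 0.008, 0.001]
ft_force: [11.4, -4.8, 2.7]
finger_gap: 0.0389
```

Run:
```python
from ang import *
c=camera_info('wrist');img=get_image('wrist')
print(monitor.state()['tool_pos'],monitor.state()['ft_force'])
measure('u9.png',np.array([.5575,-.0468,-.2]),img,c)
```

```text
[ 0.53465966 -0.13356737  0.09804927] [10.74634837 -6.04458026  2.16823058]
1 []
0 [(np.float64(1.08), 18), (np.float64(0.42), 23), (np.float64(0.31), 25), (np.float64(0.05), 22), (np.float64(-0.37), 21), (np.float64(-0.65), 8)]
-1 [(np.float64(1.18), 7), (np.float64(0.55), 23), (np.float64(0.42), 33), (np.float64(0.19), 18), (np.float64(-0.25), 25), (np.float64(-0.47), 15), (np.float64(-0.82), 11), (np.float64(-1.17), 8)]
```

Request:
arm_command([
  [[-0.25,0,0.08,0],[-0.2,0,0.08,0],[0,0,0,0],[0,0,0,0]],
])

```text
t: 22.6
tool_pos: [0.5315, -0.1329, 0.0975]
eef_rot: [0.995, -0.102, 0.009, 0.001]
ft_force: [11.0, -5.3, 5.1]
finger_gap: 0.0389
```

Run:
```python
from ang import *
c=camera_info('wrist');img=get_image('wrist')
print(monitor.state()['tool_pos'],monitor.state()['ft_force'])
measure('u10.png',np.array([.5575,-.0468,-.2]),img,c)
```

```text
[ 0.53155335 -0.13294921  0.09753204] [11.03309505 -4.20497758  5.62547062]
1 []
0 [(np.float64(1.08), 17), (np.float64(0.42), 25), (np.float64(0.3), 28), (np.float64(-0.0), 22), (np.float64(-0.37), 20), (np.float64(-0.64), 8), (np.float64(-0.73), 7), (np.float64(-0.8), 14)]
-1 [(np.float64(1.14), 12), (np.float64(0.49), 23), (np.float64(0.37), 32), (np.float64(0.11), 18), (np.float64(-0.3), 21), (np.float64(-0.54), 14), (np.float64(-0.83), 6), (np.float64(-0.87), 6), (np.float64(-1.18), 5)]
```

Request:
arm_command([
  [[-0.15,0,0.05,0],[0,0,0,0],[0,0,0,0]],
])

```text
t: 22.9
tool_pos: [0.5306, -0.1328, 0.0973]
eef_rot: [0.995, -0.102, 0.009, 0.001]
ft_force: [11.7, -5.1, 6.3]
finger_gap: 0.0388
```

Request:
arm_command([
  [[0,0,0,0],[0,0,0,0],[0,0,0,0],[0,0,0,0],[0,0,0,0],[0,0,-2,0],[-0.5,0,-3,0],[-1,-2,-3,0],[-1,-3,-3,0],[-1,-3,-2,0],[0,0,0,0],[0,0,0,0]],
], claw=1)

```text
t: 23.9
tool_pos: [0.505, -0.0453, 0.2223]
eef_rot: [0.995, -0.102, 0.001, -0.001]
ft_force: [-0.6, -0.5, -0.7]
finger_gap: 0.0853
```

Request:
arm_command([
  [[-0.5,-0.5,-1,0],[0,0,0,0],[0,0,0,0],[0,0,0,0],[0,0,0,0]],
])

```text
t: 24.32
tool_pos: [0.5005, -0.0414, 0.2305]
eef_rot: [0.995, -0.104, -0.001, 0.0]
ft_force: [-0.8, -0.4, -0.3]
finger_gap: 0.0855
```

Run:
```python
from ang import *
c=camera_info('wrist');img=get_image('wrist')
print(monitor.state()['tool_pos'],monitor.state()['ft_force'],c['world_from_camera'][:3,3])
cv2.imwrite('pics/w11.png',img[:,:,::-1])
p,f=boxpose(img,c,c0=(.5575,-.0468,-.2));print(p,f)
measure('u11.png',p,img,c)
for n in ['pipette_stand','tube_rack','carton']: 
  for cam in ('top','scene'):
    get_image(cam);print(n,cam,[np.round(d['location'],3) for d in nets.spot_in(n,cam)[:1]])
```

```text
[ 0.5005198  -0.04131863  0.2305555 ] [ 0.59672419 -0.88168479  0.40935204] [ 0.56494295 -0.05491637  0.41025104]
[ 0.55829553 -0.04717775 -0.20019626] -53.99618911743164
1 [(np.float64(1.07), 8), (np.float64(0.49), 20), (np.float64(0.39), 15), (np.float64(0.35), 39), (np.float64(0.25), 25), (np.float64(0.17), 28), (np.float64(-0.17), 24), (np.float64(-0.25), 27), (np.float64(-0.34), 30), (np.float64(-0.49), 14), (np.float64(-0.54), 20), (np.float64(-0.62), 19), (np.float64(-0.9), 11), (np.float64(-0.97), 9), (np.float64(-1.05), 5), (np.float64(-1.12), 6)]
0 [(np.float64(1.03), 11), (np.float64(0.41), 20), (np.float64(0.28), 37), (np.float64(-0.41), 28), (np.float64(-0.46), 5), (np.float64(-0.56), 8), (np.float64(-0.6), 13), (np.float64(-0.7), 16), (np.float64(-1.04), 11)]
-1 [(np.float64(1.06), 9), (np.float64(0.47), 21), (np.float64(0.33), 42), (np.float64(-0.36), 33), (np.float64(-0.51), 21), (np.float64(-0.9), 5), (np.float64(-0.93), 5)]
pipette_stand top [array([0.665, 0.266, 0.199])]
pipette_stand scene [array([0.689, 0.26 , 0.145])]
tube_rack top [array([ 0.508, -0.347,  0.052])]
tube_rack scene [array([ 0.526, -0.362,  0.054])]
carton top [array([ 0.705, -0.114,  0.077])]
carton scene [array([ 0.738, -0.122,  0.078])]
```

View pics/u11.png

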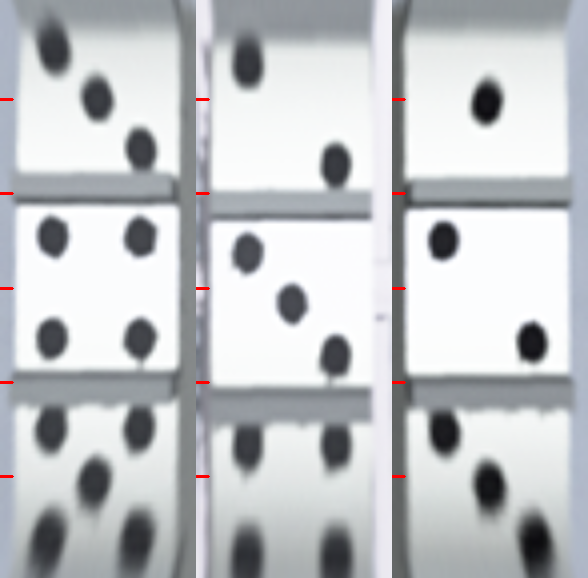

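```bash
python3 -c "
from rig import job
print(job.hand_in())"
```

```text
the job is handed in; nothing more can be done
None
```

The lockbox now reads 4-3-2 from left to right, and the job is handed in at about 25 s on the robot's clock. I pinched the outer wheels by their side faces and rolled them in short strokes. The left went forward from 2 to 4, and the right came back from 4 to 2.

**Final angles:** in the last wrist picture, with the gripper open and clear of everything, the 4 and the 2 were within about 0.02 rad of straight up. My estimate of the box position could shift all readings together by a few hundredths of a radian.

**Middle wheel:** it did not move. It reads about 0.045–0.065 rad short of its exact 3 in every picture, including the first. Since it was said to start within 0.05 rad, part of that offset is probably measurement bias.

**Bystanders:** in the top camera, before and after positions of the pipette stand, tube rack and carton agree within about 3 mm. The scene camera agrees for the rack and carton, but it missed the stand in the first look, so there was nothing to compare there.

**What disagreed:** the fingers end about 37 mm short of the reported tool tip. My first grip therefore closed on nothing above the left wheel, and a slow descent then touched that wheel with about 6 N. I corrected for the shorter fingers in every later grip.

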